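Scoop nuts into the inspection tray

TASK

Use the scoop to move all four brass nuts from the red bin to the white inspection tray. Do not handle the nuts with the fingers. Then set the scoop back down level on its black mat and let go. Leave the other things on the bench alone.

Things in the scene. Friction and masses are not known exactly. Their poses are not given: they have to be found in the camera images.
- scoop: loose aluminium scoop, blue handle, 140 g. Origin: centre of the pan's underside. Open mouth to its -x, handle rising to its +x. Pan 80 mm long (x -40 to +43), 76 mm wide outside, 70 inside (y); floor 1.5 mm thick, rising 2.3 degrees from lip to back; side walls 22 mm high in front (from 8 mm behind the lip), 34 mm in the rear half; back wall 40 mm. Stands level by itself
- scoop_grip (a point): middle of the scoop's blue handle, a bar 16 mm wide (y) and 20 mm high with its sides upright; scoop frame x +92 mm, z +51 mm. The bar runs along the scoop's x, from x +40 mm to +131 mm, rising 16.7 degrees away from the pan. Axes as the scoop's
- scoop_lip (a point): middle of the scoop's front lip, scoop frame x -40 mm, z +1 mm. Axes as the scoop's
- bin: fixed red open bin of nuts, 208 mm (x) by 118 mm (y) by 34 mm high outside, walls and floor 4 mm thick (inside 200 by 110 mm). Origin: centre of its underside. The nuts lie side by side near its -x end wall (nut centres at x -84 to -48 mm, y within 18 mm of the middle line); the rest of its floor is empty. Pushed against that end wall by a scoop with its lip down on the floor, they ride up into the pan
- tray: fixed white open inspection tray, 230 mm (x) by 170 mm (y) by 34 mm high outside, walls and floor 4 mm thick, empty. Origin: centre of its underside. Bin and tray stand on either side of the rest mat, either way round
- rest: fixed black rubber mat, 230 mm (x) by 120 mm (y), 4 mm thick, on which the scoop stands at the start. Origin: centre of its underside
- nut0_c (a point): centre of a loose brass hexagon nut, 19 mm across flats, 11 mm high, 20 g, edges chamfered 2 mm, smooth (friction on bin, tray and scoop about 0.35); z is its bore axis
- nut1_c (a point): centre of a loose brass hexagon nut, 19 mm across flats, 11 mm high, 20 g, edges chamfered 2 mm, smooth (friction on bin, tray and scoop about 0.35); z is its bore axis
- nut2_c (a point): centre of a loose brass hexagon nut, 19 mm across flats, 11 mm high, 20 g, edges chamfered 2 mm, smooth (friction on bin, tray and scoop about 0.35); z is its bore axis
- nut3_c (a point): centre of a loose brass hexagon nut, 19 mm across flats, 11 mm high, 20 g, edges chamfered 2 mm, smooth (friction on bin, tray and scoop about 0.35); z is its bore axis
- cup: blue ceramic cup, 70 mm wide, 90 mm high; a bystander, not to be disturbed. Origin at its underside
- tape: yellow ring of tape lying flat, 90 mm across, 24 mm high; a bystander, not to be disturbed. Origin at its underside
- cleaner: white bottle with red cap, 54 mm wide, 140 mm high; a bystander, not to be disturbed. Origin at its underside
- gauge: upright steel cylinder gauge, 32 mm across, 50 mm high; a bystander, not to be disturbed. Origin at its underside
- driver: screwdriver lying on the bench; a bystander, not to be disturbed. Origin at its underside
- brush: hand brush lying on the bench; a bystander, not to be disturbed. Origin at its underside
Things that resemble listed ones, but are neither listed nor needed, are in the scene too. What is shaped like the scoop but brown or pink is not meant.

How it is judged:
By the outcome, as a careful person would: the job done as asked, in the order asked, and still so for the second after the job is handed in, with the robot touching nothing.
It also fails if it takes over 66 s, if anything falls off the work surface, if the arm or the gripper's body presses on something with over 40 N, if the wrist force passes 120 N, or if a joint passes its speed limit or range.

ROBOT

A 6-joint arm with a two-finger parallel gripper is mounted at the origin on the work surface. World frame = base frame: x ahead of the robot, y to its left, z up, the work surface at z = 0. Lengths are in m, angles in rad, forces in N, time in s.
With the tool pointing down it reaches from about 0.25 to 0.775 m from the base axis. Payload 4 kg.
Tool frame: the origin (TCP) lies where the fingers leave the gripper's body, on its centre line; the fingertips stand 97 mm ahead of it and the grasp point (between the pads) lies 78 mm ahead of it; z points along the fingers, y is the line along which they close (so a half turn about z gives the same grasp; the last joint's range is limited). The gripper opens to 94 mm and grips with 3 to 60 N. Pads are 16 mm wide; open, the fingers measure 119 mm over their backs; the gripper's body (75 mm by 177 mm) begins 78 mm behind the grasp point.
Start: joints at [1.23, 0.087, 1.371, -0, 1.684, -0.103], TCP at [0.13, 0.535, 0.303] pointing down, gripper open.
Joint ranges: [-3.1, 3.1], [-0.76, 2.03], [0.27, 2.55], [-1.08, 4.22], [0.17, 2.65], [-2.57, 2.57]. Speed limits (rad/s): [2.79, 2.79, 3.14, 3.14, 3.14, 3.14].

INTERFACE

Orientations are given as [roll, pitch, yaw] about the fixed x, y, z axes, in that order (R = Rz(yaw) Ry(pitch) Rx(roll)).
In Python, from bench import robot, eyes gives the robot as it stands. The module is installed in compiled form; this text tells all that it offers.
- The arm moves only by the tool carry_out, never from a script. Its argument "deltas" is a list of rows, each an object of numbers: "dx", "dy", "dz": the shift along the tool's x, y, z each as a share of 0.02 m, from -1 to 1; "wx", "wy", "wz": the turn, a rotation vector about the tool's x, y, z each as a share of 0.12 rad, from -1 to 1; "gripper": the closure in counts, from 0 (fully open) to 255 (shut). In form: [{"dx": .., "dy": .., "dz": .., "wx": .., "wy": .., "wz": .., "gripper": ..}, ...]. A call has 1 to 20 rows; each row shifts and turns the commanded pose from where the row before left it, along the tool's axes as they then stand; what a row does not reach is not made up. A row lasts 1/12 s, in which the tool goes at most 41.7 mm and 7.16 degrees, less where a joint would pass 70% of its speed; a pose out of reach is approached as far as the arm can. A call with a number of a shift or a turn outside -1 to 1 is refused whole. A call with a gripper value outside its range is refused whole. The fingers move at their own pace and stop on an object; the grip force is fixed at half the most. Time passes only in rows, so rows that do not move let the fingers close. It gives the time, the measured TCP pose, the force, the opening and the grip force at its end, in the units of the state.
- robot.get_obs(): the state, without advancing time (a new reading comes with each control period).
- eyes.snapshot(name): name is "side" or "top"; returns the picture (400x640x3 uint8, red, green, blue); there is no depth.
- eyes.get_calibration(name): a dict with "fovy" (degrees; the focal length in pixels is half the picture's height over the tangent of half this angle, whatever the lens; pixels are square), "cx", "cy" (the principal point, pixels), "k1" (the pictures are not rectified: a ray, as slopes to the right and down, at radius r is drawn at 1 + k1 r^2 times it, then the intrinsics apply), "R" (3x3) and "t" (3): a world point X has camera coordinates R X + t. Camera axes: x right, y down, z forward; pixel columns grow to the right and rows downward; lengths in m; the calibration is good to about 2 mm. A picture is of the moment at which its call begins. get_calibration takes no time and is no camera call.
- robot.close_job(): hands the job in; it is judged then, once.
The state is a dict: "time": time; "joint_positions": joint angles; "qvel": joint speeds; "joint_torque": joint torques, N m; "tool_pos": TCP position; "ee_rot": TCP orientation; "wrist_force": force on the tool from outside, world axes, zero at the start; "wrist_torque": the same for the moment, N m; "width": finger opening in m; "finger_force": force on a finger pad.
Only numpy, scipy, OpenCV 4.12 (cv2) and the standard library are available. Lean on these libraries where they do the work, as an engineer would, in place of code of your own. Each camera call takes 0.05 s, during which the arm holds its last target. There are 200 camera calls.

## Working session

There is one attempt and no reset: what is moved stays moved. The work goes in short steps, Python scripts to look and compute and a tool call to move; the robot and the scene stay as the last step left them, time stands still between calls to the robot, and variables do not carry over. Pictures are saved under pics/ and viewed, at most 13 in all, crops included, and the job is handed in when it is done.

Besides the shell and the picture viewer there is one more tool, called after ">>>" as name([rows], argument=value, ...), one row to a line, values as JSON. carry_out: Moves the arm, as the interface text tells. Shift numbers are shares of 0.02 m and turn numbers shares of 0.12 rad, none past 1 either way. Its arguments: {"type":"object","properties":{"deltas":{"type":"array","items":{"type":"object","properties":{"dx":{"type":"number"},"dy":{"type":"number"},"dz":{"type":"number"},"wx":{"type":"number"},"wy":{"type":"number"},"wz":{"type":"number"},"gripper":{"type":"number"}}}}},"required":["deltas"]}

```bash
mkdir -p pics
python3 - <<'E'
from bench import robot, eyes
import cv2
for n in("top","side"):
    cv2.imwrite(f"pics/{n}0.png",eyes.snapshot(n)[:,:,::-1]); c=eyes.get_calibration(n); print(n,c)
o=robot.get_obs(); print(o)
E
```

```text
top {'fovy': 42.56247277453173, 'cx': 316.3649474434459, 'cy': 200.55477318797392, 'k1': -0.021621864019729924, 'R': array([[ 0.02154217, -0.99970496, -0.01122213],
       [-0.98055347, -0.01893675, -0.19533635],
       [ 0.1950662 ,  0.01521186, -0.9806721 ]]), 't': array([0.01519215, 0.48391194, 1.47894673])}
side {'fovy': 42.81774077107558, 'cx': 315.0354371340699, 'cy': 205.02213894320522, 'k1': -0.058939189704953585, 'R': array([[ 0.69118603, -0.72252349, -0.01488877],
       [-0.48465399, -0.44815421, -0.75117795],
       [ 0.53607125,  0.52641961, -0.65993182]]), 't': array([-0.31871501,  0.27018107,  1.20286618])}
{'time': 0.1, 'joint_positions': array([ 1.22987714e+00,  8.78517609e-02,  1.37206262e+00,  1.91026596e-05,
        1.68358074e+00, -1.03125950e-01]), 'qvel': array([ 0.00069693, -0.00218786, -0.00251772, -0.00026772, -0.00099478,
        0.00169105]), 'joint_torque': array([ 1.22646867e-03, -3.41249299e+01, -3.03302658e+01,  7.19061820e-02,
        3.04320536e-02, -8.69444216e-05]), 'tool_pos': array([0.12947281, 0.53424342, 0.30165761]), 'ee_rot': array([-3.13970225e+00, -2.14730196e-04,  2.90380134e+00]), 'wrist_force': array([ 0.27182185, -0.1945811 ,  0.01101653]), 'wrist_torque': array([ 0.02714416, -0.02770571,  0.01466886]), 'finger_force': 0.0, 'width': 0.0939234739864117}
```

View pics/top0.png

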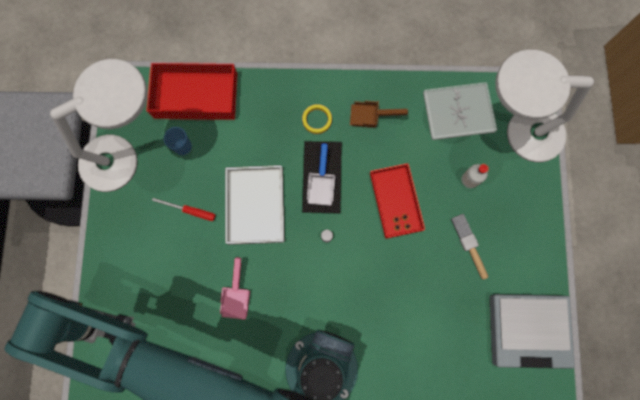

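View pics/side0.png

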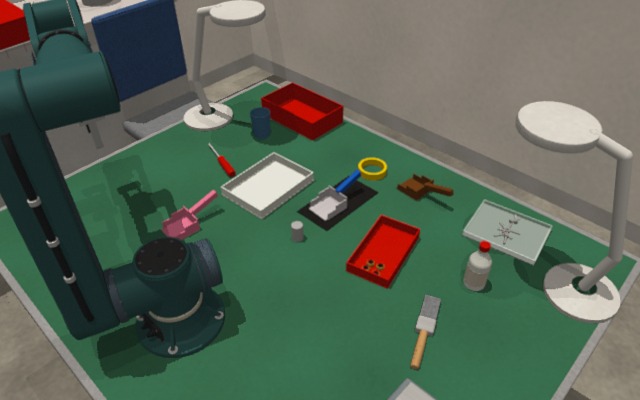

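The top view shows the mat and scoop at about (321,177), the red bin with its nuts toward the robot at (397,200), and the white tray at (255,204). The side view agrees. I'll zoom in for corner pixels.

Run:
```python
import cv2
a=cv2.imread("pics/top0.png")[130:250,220:430]; b=cv2.imread("pics/side0.png")[140:300,210:430]
cv2.imwrite("pics/c1.png",cv2.resize(a,None,fx=3.8,fy=3.8,interpolation=cv2.INTER_CUBIC))
cv2.imwrite("pics/c2.png",cv2.resize(b,None,fx=3.6,fy=3.6,interpolation=cv2.INTER_CUBIC))
```

```text
(no output)
```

View pics/c1.png

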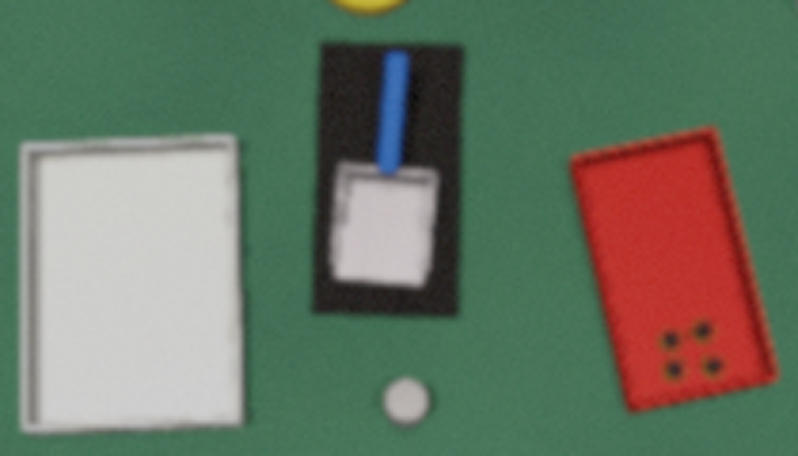

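View pics/c2.png

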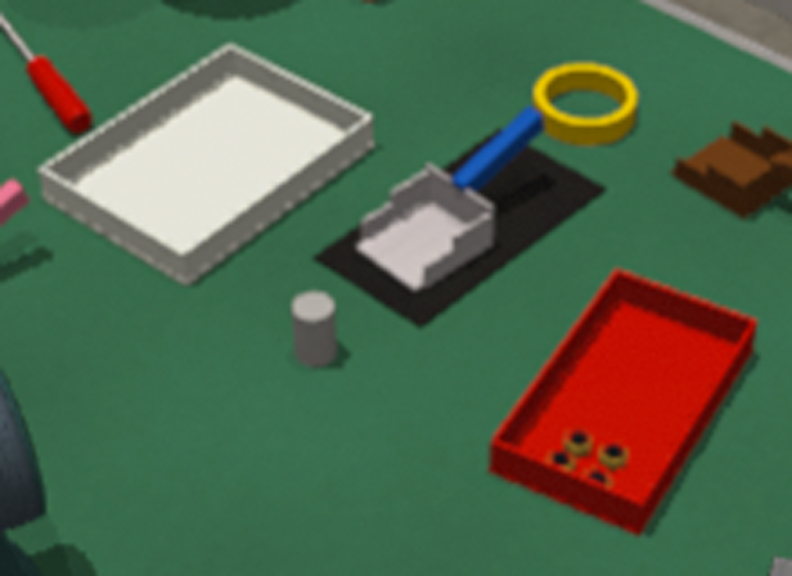

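The crops give usable corners for the bin, tray, mat and scoop in both views. The nuts are at about c1 (670–712, 330–370). I'll fit the planar poses.

```bash
cat > h.py <<'E'
import numpy as np
from bench import robot, eyes
from scipy.optimize import least_squares
C={n:eyes.get_calibration(n) for n in("top","side")}
def proj(n,X):
    c=C[n]; p=np.atleast_2d(X)@c["R"].T+c["t"]; s=p[:,:2]/p[:,2:]
    s=s*(1+c["k1"]*(s**2).sum(1,keepdims=True)); f=200/np.tan(np.radians(c["fovy"])/2)
    return s*f+[c["cx"],c["cy"]]
def full(n,uv):
    k,o=((3.8,(220,130)) if n=="top" else (3.6,(210,140)))
    return (np.array(uv,float)+.5)/k-.5+o
def pose(pts,z0,x0):
    # pts: list of (cam, local xyz, uv full)
    def r(p):
        c,s=np.cos(p[2]),np.sin(p[2]); R=np.array([[c,-s,0],[s,c,0],[0,0,1]])
        return np.concatenate([(proj(n,R@np.array(l)+[p[0],p[1],z0])[0]-uv) for n,l,uv in pts])
    f=least_squares(r,x0,loss="soft_l1"); return f.x,r(f.x).reshape(-1,2)
E
python3 - <<'E'
from h import *
np.set_printoptions(precision=4,suppress=True)
def box(a,b,h,top,side,base={}):
    k=[(a,b),(a,-b),(-a,-b),(-a,b)]
    return [("top",(*k[i],h),full("top",u)) for i,u in top.items()]+[("side",(*k[i],h),full("side",u)) for i,u in side.items()]+[("side",(*k[i],0),full("side",u)) for i,u in base.items()]
J={"bin":(box(.104,.059,.034,{0:(571,157),1:(717,127),2:(778,382)},{0:(617,270),1:(755,322),3:(492,445)},{2:(641,535),3:(492,472)}),0),
"tray":(box(.115,.085,.034,{0:(22,143),1:(236,135),2:(243,425),3:(22,432)},{0:(231,44),1:(373,117),3:(41,172)},{2:(188,284)}),0),
"mat":(box(.115,.06,.004,{0:(322,44),1:(463,45),2:(458,316),3:(313,312)},{1:(605,188),2:(420,327),3:(314,257)}),0)}
s=[("top",(.131,0,.072),(397,52)),("top",(-.04,.036,.001),(333,280)),("top",(-.04,-.036,.001),(425,287)),("top",(.043,.038,.04),(338,162)),("top",(.043,-.038,.04),(438,171)),
("side",(-.04,-.036,.001),(416,290)),("side",(-.04,.036,.001),(358,245)),("side",(.043,.038,.04),(432,163)),("side",(.043,-.038,.04),(495,212)),("side",(.131,0,.072),(533,113))]
J["scoop"]=([(n,l,full(n,u)) for n,l,u in s],.004)
P={}
for k,(p,z) in J.items():
    P[k],r=pose(p,z,[.5,0,0]); print(k,P[k],np.degrees(P[k][2])); print(r.T.round(1))
b=P["bin"]
for u in [(671,340),(703,330),(674,370),(712,366)]:
    f=least_squares(lambda q:proj("top",[*q,.015])[0]-full("top",u),[.4,-.2]).x
    d=f-b[:2];c,s=np.cos(b[2]),np.sin(b[2]); print("nut",f,d@np.array([[c,-s],[s,c]]))
E
```

```text
bin [ 0.4936 -0.2194  0.2368] 13.567260287167759
[[ 0.8  0.2  1.5 -0.8  0.7 -0.7 -0.2 -1. ]
 [ 0.1 -0.2 -1.1 -0.7 -0.8 -0.9  0.7  0.6]]
tray [0.4734 0.2111 0.0592] 3.3926562499071125
[[ 0.6  0.   0.1  0.9 -0.4  0.1 -0.9 -0.5]
 [ 0.4  0.3 -0.9 -0.5 -0.4 -0.4 -1.2  0.6]]
mat [ 0.5687  0.0092 -0.0011] -0.06288388368136227
[[-0.5  0.7  1.  -0.2  0.4  0.  -0.9]
 [-0.8 -0.4  0.7  0.9 -0.5 -0.2 -0.4]]
scoop [ 0.5227  0.0123 -0.066 ] -3.779400665240703
[[ 0.5  0.8  0.1  1.  -0.2 -0.1 -1.  -1.4 -0.6  1.1]
 [-0.3 -0.7 -0.6  0.9  0.6 -0.   0.2 -0.1 -1.6 -1.7]]
nut [ 0.4377 -0.2162] [-0.0536  0.0162]
nut [ 0.4462 -0.2416] [-0.0512 -0.0105]
nut [ 0.4137 -0.2184] [-0.0774  0.0197]
nut [ 0.4175 -0.2484] [-0.0807 -0.0104]
```

>>> carry_out([
  {"dx": -0.965, "dy": -0.67},
  {"dx": -0.965, "dy": -0.67},
  {"dx": -0.965, "dy": -0.67},
  {"dx": -0.965, "dy": -0.67},
  {"dx": -0.965, "dy": -0.67},
  {"dx": -0.965, "dy": -0.67},
  {"dx": -0.965, "dy": -0.67},
  {"dx": -0.965, "dy": -0.67},
  {"dx": -0.965, "dy": -0.67},
  {"dx": -0.965, "dy": -0.67},
  {"dx": -0.965, "dy": -0.67},
  {"dx": -0.965, "dy": -0.67},
  {"dx": -0.965, "dy": -0.67},
  {"dx": -0.965, "dy": -0.67},
  {"dx": -0.965, "dy": -0.67},
  {"dx": -0.965, "dy": -0.67},
  {"dx": -0.965, "dy": -0.67},
  {"dx": -0.965, "dy": -0.67},
  {"dx": -0.965, "dy": -0.67},
  {"dx": -0.965, "dy": -0.67},
])

```text
invalid input
```

>>> carry_out([
  {"dx": -0.965, "dy": -0.67},
  {"dx": -0.965, "dy": -0.67},
  {"dx": -0.965, "dy": -0.67},
  {"dx": -0.965, "dy": -0.67},
  {"dx": -0.965, "dy": -0.67},
  {"dx": -0.965, "dy": -0.67},
  {"dx": -0.965, "dy": -0.67},
  {"dx": -0.965, "dy": -0.67},
  {"dx": -0.965, "dy": -0.67},
  {"dx": -0.965, "dy": -0.67},
  {"wz": 0.99, "dz": 0.2},
  {"wz": 0.99, "dz": 0.2},
  {"wz": 0.99, "dz": 0.2},
  {"wz": 0.99, "dz": 0.2},
  {"wz": 0.99, "dz": 0.2},
  {"wz": 0.99, "dz": 0.2},
  {"wz": 0.99, "dz": 0.2},
  {"wz": 0.99, "dz": 0.2},
  {"wz": 0.99, "dz": 0.2},
  {"wz": 0.99, "dz": 0.2},
])

```text
invalid input
```

>>> carry_out([
  {"wz": 0.99, "dz": 0.2},
  {"wz": 0.99, "dz": 0.2},
  {"wz": 0.99, "dz": 0.2},
  {"wz": 0.99, "dz": 0.2},
  {"wz": 0.99, "dz": 0.2},
  {"wz": 0.99, "dz": 0.2},
  {"wz": 0.99, "dz": 0.2},
  {"wz": 0.99, "dz": 0.2},
  {"wz": 0.99, "dz": 0.2},
  {"wz": 0.99, "dz": 0.2},
  {"wz": 0.99, "dz": 0.2},
  {"wz": 0.99, "dz": 0.2},
  {"wz": 0.99, "dz": 0.2},
  {"wz": 0.99, "dz": 0.2},
  {"wz": 0.99, "dz": 0.2},
  {"dz": 0},
])

```text
invalid input
```

>>> carry_out([
  {"dx": -0.965, "dy": -0.67, "dz": 0, "wx": 0, "wy": 0, "wz": 0, "gripper": 0},
  {"dx": -0.965, "dy": -0.67, "dz": 0, "wx": 0, "wy": 0, "wz": 0, "gripper": 0},
])

```text
time: 0.27
tool_pos: [0.1604, 0.4992, 0.3016]
ee_rot: [-3.14, -0.0, 2.906]
wrist_force: [0.5, -0.7, 0.0]
width: 0.094
finger_force: 0.0
```

>>> carry_out([
  {"dx": -0.965, "dy": -0.67, "dz": 0, "wx": 0, "wy": 0, "wz": 0, "gripper": 0},
  {"dx": -0.965, "dy": -0.67, "dz": 0, "wx": 0, "wy": 0, "wz": 0, "gripper": 0},
  {"dx": -0.965, "dy": -0.67, "dz": 0, "wx": 0, "wy": 0, "wz": 0, "gripper": 0},
  {"dx": -0.965, "dy": -0.67, "dz": 0, "wx": 0, "wy": 0, "wz": 0, "gripper": 0},
  {"dx": -0.965, "dy": -0.67, "dz": 0, "wx": 0, "wy": 0, "wz": 0, "gripper": 0},
  {"dx": -0.965, "dy": -0.67, "dz": 0, "wx": 0, "wy": 0, "wz": 0, "gripper": 0},
  {"dx": -0.965, "dy": -0.67, "dz": 0, "wx": 0, "wy": 0, "wz": 0, "gripper": 0},
  {"dx": -0.965, "dy": -0.67, "dz": 0, "wx": 0, "wy": 0, "wz": 0, "gripper": 0},
  {"dx": -0.965, "dy": -0.67, "dz": 0, "wx": 0, "wy": 0, "wz": 0, "gripper": 0},
  {"dx": -0.965, "dy": -0.67, "dz": 0, "wx": 0, "wy": 0, "wz": 0, "gripper": 0},
  {"dx": -0.965, "dy": -0.67, "dz": 0, "wx": 0, "wy": 0, "wz": 0, "gripper": 0},
  {"dx": -0.965, "dy": -0.67, "dz": 0, "wx": 0, "wy": 0, "wz": 0, "gripper": 0},
  {"dx": -0.965, "dy": -0.67, "dz": 0, "wx": 0, "wy": 0, "wz": 0, "gripper": 0},
  {"dx": -0.965, "dy": -0.67, "dz": 0, "wx": 0, "wy": 0, "wz": 0, "gripper": 0},
  {"dx": -0.965, "dy": -0.67, "dz": 0, "wx": 0, "wy": 0, "wz": 0, "gripper": 0},
  {"dx": -0.965, "dy": -0.67, "dz": 0, "wx": 0, "wy": 0, "wz": 0, "gripper": 0},
  {"dx": -0.965, "dy": -0.67, "dz": 0, "wx": 0, "wy": 0, "wz": 0, "gripper": 0},
  {"dx": -0.965, "dy": -0.67, "dz": 0, "wx": 0, "wy": 0, "wz": 0, "gripper": 0},
  {"dx": -0.965, "dy": -0.67, "dz": 0, "wx": 0, "wy": 0, "wz": 0, "gripper": 0},
  {"dx": -0.965, "dy": -0.67, "dz": 0, "wx": 0, "wy": 0, "wz": 0, "gripper": 0},
])

```text
time: 1.93
tool_pos: [0.4732, 0.147, 0.3021]
ee_rot: [-3.141, -0.001, 2.904]
wrist_force: [-0.1, 1.2, 0.1]
width: 0.0939
finger_force: 0.0
```

>>> carry_out([
  {"dx": -0.965, "dy": -0.67, "dz": 0, "wx": 0, "wy": 0, "wz": 0, "gripper": 0},
  {"dx": -0.965, "dy": -0.67, "dz": 0, "wx": 0, "wy": 0, "wz": 0, "gripper": 0},
  {"dx": -0.965, "dy": -0.67, "dz": 0, "wx": 0, "wy": 0, "wz": 0, "gripper": 0},
  {"dx": -0.965, "dy": -0.67, "dz": 0, "wx": 0, "wy": 0, "wz": 0, "gripper": 0},
  {"dx": -0.965, "dy": -0.67, "dz": 0, "wx": 0, "wy": 0, "wz": 0, "gripper": 0},
  {"dx": -0.965, "dy": -0.67, "dz": 0, "wx": 0, "wy": 0, "wz": 0, "gripper": 0},
  {"dx": -0.965, "dy": -0.67, "dz": 0, "wx": 0, "wy": 0, "wz": 0, "gripper": 0},
  {"dx": -0.965, "dy": -0.67, "dz": 0, "wx": 0, "wy": 0, "wz": 0, "gripper": 0},
  {"dx": 0, "dy": 0, "dz": 0.2, "wx": 0, "wy": 0, "wz": 0.99, "gripper": 0},
  {"dx": 0, "dy": 0, "dz": 0.2, "wx": 0, "wy": 0, "wz": 0.99, "gripper": 0},
  {"dx": 0, "dy": 0, "dz": 0.2, "wx": 0, "wy": 0, "wz": 0.99, "gripper": 0},
  {"dx": 0, "dy": 0, "dz": 0.2, "wx": 0, "wy": 0, "wz": 0.99, "gripper": 0},
  {"dx": 0, "dy": 0, "dz": 0.2, "wx": 0, "wy": 0, "wz": 0.99, "gripper": 0},
  {"dx": 0, "dy": 0, "dz": 0.2, "wx": 0, "wy": 0, "wz": 0.99, "gripper": 0},
  {"dx": 0, "dy": 0, "dz": 0.2, "wx": 0, "wy": 0, "wz": 0.99, "gripper": 0},
  {"dx": 0, "dy": 0, "dz": 0.2, "wx": 0, "wy": 0, "wz": 0.99, "gripper": 0},
  {"dx": 0, "dy": 0, "dz": 0.2, "wx": 0, "wy": 0, "wz": 0.99, "gripper": 0},
  {"dx": 0, "dy": 0, "dz": 0.2, "wx": 0, "wy": 0, "wz": 0.99, "gripper": 0},
  {"dx": 0, "dy": 0, "dz": 0.2, "wx": 0, "wy": 0, "wz": 0.99, "gripper": 0},
  {"dx": 0, "dy": 0, "dz": 0.2, "wx": 0, "wy": 0, "wz": 0.99, "gripper": 0},
])

```text
time: 3.6
tool_pos: [0.5973, 0.0075, 0.2537]
ee_rot: [-3.14, -0.0, 1.472]
wrist_force: [-0.5, -0.3, -0.5]
width: 0.0942
finger_force: 0.0
```

>>> carry_out([
  {"dx": 0, "dy": 0, "dz": 0.2, "wx": 0, "wy": 0, "wz": 0.99, "gripper": 0},
  {"dx": 0, "dy": 0, "dz": 0.2, "wx": 0, "wy": 0, "wz": 0.99, "gripper": 0},
  {"dx": 0, "dy": 0, "dz": 0.2, "wx": 0, "wy": 0, "wz": 0.99, "gripper": 0},
  {"dx": 0, "dy": 0, "dz": 0.2, "wx": 0, "wy": 0, "wz": 0.99, "gripper": 0},
  {"dx": 0, "dy": 0, "dz": 0.2, "wx": 0, "wy": 0, "wz": 0.99, "gripper": 0},
  {"dx": 0, "dy": 0, "dz": 0.2, "wx": 0, "wy": 0, "wz": 0.99, "gripper": 0},
  {"dx": 0, "dy": 0, "dz": 0.2, "wx": 0, "wy": 0, "wz": 0.99, "gripper": 0},
  {"dx": 0, "dy": 0, "dz": 0.2, "wx": 0, "wy": 0, "wz": 0.99, "gripper": 0},
  {"dx": 0, "dy": 0, "dz": 0.2, "wx": 0, "wy": 0, "wz": 0.99, "gripper": 0},
  {"dx": 0, "dy": 0, "dz": 0.2, "wx": 0, "wy": 0, "wz": 0.99, "gripper": 0},
  {"dx": 0, "dy": 0, "dz": 0.2, "wx": 0, "wy": 0, "wz": 0.99, "gripper": 0},
  {"dx": 0, "dy": 0, "dz": 0.2, "wx": 0, "wy": 0, "wz": 0.99, "gripper": 0},
  {"dx": 0, "dy": 0, "dz": 0.2, "wx": 0, "wy": 0, "wz": 0.99, "gripper": 0},
  {"dx": 0, "dy": 0, "dz": 0, "wx": 0, "wy": 0, "wz": 0, "gripper": 0},
  {"dx": 0, "dy": 0, "dz": 0, "wx": 0, "wy": 0, "wz": 0, "gripper": 0},
])

```text
time: 4.85
tool_pos: [0.5972, 0.0075, 0.2019]
ee_rot: [-3.141, 0.002, -0.063]
wrist_force: [-0.2, -0.2, 0.5]
width: 0.0942
finger_force: 0.0
```

>>> carry_out([
  {"dx": 0, "dy": 0, "dz": 0.6, "wx": 0, "wy": 0, "wz": 0, "gripper": 0},
  {"dx": 0, "dy": 0, "dz": 0.6, "wx": 0, "wy": 0, "wz": 0, "gripper": 0},
  {"dx": 0, "dy": 0, "dz": 0.6, "wx": 0, "wy": 0, "wz": 0, "gripper": 0},
  {"dx": 0, "dy": 0, "dz": 0.6, "wx": 0, "wy": 0, "wz": 0, "gripper": 0},
  {"dx": 0, "dy": 0, "dz": 0.6, "wx": 0, "wy": 0, "wz": 0, "gripper": 0},
  {"dx": 0, "dy": 0, "dz": 0.55, "wx": 0, "wy": 0, "wz": 0, "gripper": 0},
  {"dx": 0, "dy": 0, "dz": 0, "wx": 0, "wy": 0, "wz": 0, "gripper": 0},
  {"dx": 0, "dy": 0, "dz": 0, "wx": 0, "wy": 0, "wz": 0, "gripper": 150},
  {"dx": 0, "dy": 0, "dz": 0, "wx": 0, "wy": 0, "wz": 0, "gripper": 150},
  {"dx": 0, "dy": 0, "dz": 0, "wx": 0, "wy": 0, "wz": 0, "gripper": 150},
  {"dx": 0, "dy": 0, "dz": 0, "wx": 0, "wy": 0, "wz": 0, "gripper": 150},
  {"dx": 0, "dy": 0, "dz": 0, "wx": 0, "wy": 0, "wz": 0, "gripper": 180},
  {"dx": 0, "dy": 0, "dz": 0, "wx": 0, "wy": 0, "wz": 0, "gripper": 200},
  {"dx": 0, "dy": 0, "dz": 0, "wx": 0, "wy": 0, "wz": 0, "gripper": 255},
  {"dx": 0, "dy": 0, "dz": 0, "wx": 0, "wy": 0, "wz": 0, "gripper": 255},
  {"dx": 0, "dy": 0, "dz": 0, "wx": 0, "wy": 0, "wz": 0, "gripper": 255},
  {"dx": 0, "dy": 0, "dz": 0, "wx": 0, "wy": 0, "wz": 0, "gripper": 255},
])

```text
time: 6.27
tool_pos: [0.5976, 0.0075, 0.1316]
ee_rot: [-3.141, 0.0, -0.066]
wrist_force: [0.8, 0.1, -0.3]
width: 0.0303
finger_force: 0.0
```

Run:
```python
from h import *
import cv2
a=eyes.snapshot("side")[120:320,200:470]
cv2.imwrite("pics/g1.png",cv2.resize(a[:,:,::-1],None,fx=2.9,fy=2.9,interpolation=cv2.INTER_CUBIC)); o=robot.get_obs();print(o["time"],o["width"],o["finger_force"],o["wrist_force"],o["wrist_torque"])
```

```text
6.3167 0.026774011489197568 0.0 [0.79445234 0.46936951 0.50240171] [ 0.0138266   0.16234078 -0.00053025]
```

View pics/g1.png

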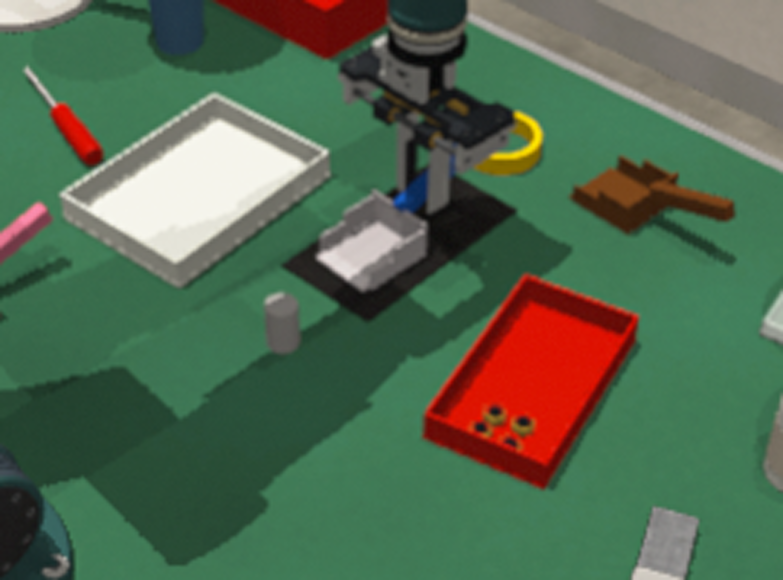

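The side view shows the fingers straddling the handle around (425,180), not yet closed. I'll keep closing, then lift slightly.

>>> carry_out([
  {"dx": 0, "dy": 0, "dz": 0, "wx": 0, "wy": 0, "wz": 0, "gripper": 255},
  {"dx": 0, "dy": 0, "dz": 0, "wx": 0, "wy": 0, "wz": 0, "gripper": 255},
  {"dx": 0, "dy": 0, "dz": 0, "wx": 0, "wy": 0, "wz": 0, "gripper": 255},
  {"dx": 0, "dy": 0, "dz": 0, "wx": 0, "wy": 0, "wz": 0, "gripper": 255},
  {"dx": 0, "dy": 0, "dz": 0, "wx": 0, "wy": 0, "wz": 0, "gripper": 255},
  {"dx": 0, "dy": 0, "dz": 0, "wx": 0, "wy": 0, "wz": 0, "gripper": 255},
])

```text
time: 6.82
tool_pos: [0.5976, 0.0075, 0.1316]
ee_rot: [-3.141, 0.0, -0.066]
wrist_force: [-0.1, 0.1, -0.5]
width: 0.0161
finger_force: 30.0
```

>>> carry_out([
  {"dx": 0, "dy": 0, "dz": -0.4, "wx": 0, "wy": 0, "wz": 0, "gripper": 255},
  {"dx": 0, "dy": 0, "dz": -0.6, "wx": 0, "wy": 0, "wz": 0, "gripper": 255},
  {"dx": 0, "dy": 0, "dz": -0.8, "wx": 0, "wy": 0, "wz": 0, "gripper": 255},
  {"dx": 0, "dy": 0, "dz": -0.8, "wx": 0, "wy": 0, "wz": 0, "gripper": 255},
  {"dx": 0, "dy": 0, "dz": -0.6, "wx": 0, "wy": 0, "wz": 0, "gripper": 255},
  {"dx": 0, "dy": 0, "dz": -0.4, "wx": 0, "wy": 0, "wz": 0, "gripper": 255},
  {"dx": 0, "dy": 0, "dz": 0, "wx": 0, "wy": 0, "wz": 0, "gripper": 255},
])

```text
time: 7.4
tool_pos: [0.5987, 0.0074, 0.2069]
ee_rot: [3.142, -0.005, -0.066]
wrist_force: [1.5, -0.7, -1.0]
width: 0.016
finger_force: 30.0
```

Run:
```python
from h import *
import cv2
o=robot.get_obs();print(o["width"],o["finger_force"],o["wrist_force"],o["wrist_torque"],o["tool_pos"],o["joint_positions"].round(2))
a=eyes.snapshot("side")[120:260,230:430];b=eyes.snapshot("top")[110:250,260:460]
cv2.imwrite("pics/g2.png",cv2.resize(np.hstack([a,b])[:,:,::-1],None,fx=2,fy=2,interpolation=cv2.INTER_CUBIC))
```

```text
0.01602095662069926 29.994877874851227 [ 1.50229072 -0.71326985 -0.9528181 ] [ 0.00124005  0.11615177 -0.004405  ] [0.59867817 0.00737899 0.20693916] [-0.08  0.23  1.4   0.    1.51  1.55]
```

View pics/g2.png

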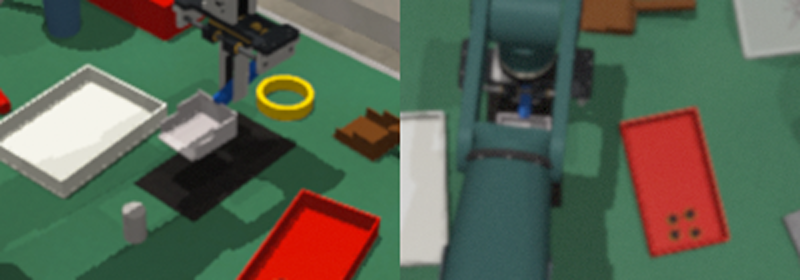

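Lifted, and the pan at side-crop (197,130) looks level. Next I go over the bin, turn to its yaw and come down near the floor.

>>> carry_out([
  {"dx": -0.03, "dy": 0.4, "dz": 0, "wx": 0, "wy": 0, "wz": 0, "gripper": 255},
  {"dx": -0.06, "dy": 0.8, "dz": 0, "wx": 0, "wy": 0, "wz": 0, "gripper": 255},
  {"dx": -0.06, "dy": 0.9, "dz": 0, "wx": 0, "wy": 0, "wz": 0, "gripper": 255},
  {"dx": -0.06, "dy": 0.9, "dz": 0, "wx": 0, "wy": 0, "wz": 0, "gripper": 255},
  {"dx": -0.06, "dy": 0.9, "dz": 0, "wx": 0, "wy": 0, "wz": 0, "gripper": 255},
  {"dx": -0.06, "dy": 0.9, "dz": 0, "wx": 0, "wy": 0, "wz": 0, "gripper": 255},
  {"dx": -0.06, "dy": 0.9, "dz": 0, "wx": 0, "wy": 0, "wz": 0, "gripper": 255},
  {"dx": -0.06, "dy": 0.9, "dz": 0, "wx": 0, "wy": 0, "wz": 0, "gripper": 255},
  {"dx": -0.06, "dy": 0.9, "dz": 0, "wx": 0, "wy": 0, "wz": 0, "gripper": 255},
  {"dx": -0.06, "dy": 0.9, "dz": 0, "wx": 0, "wy": 0, "wz": 0, "gripper": 255},
  {"dx": -0.06, "dy": 0.9, "dz": 0, "wx": 0, "wy": 0, "wz": 0, "gripper": 255},
  {"dx": -0.06, "dy": 0.6, "dz": 0, "wx": 0, "wy": 0, "wz": 0, "gripper": 255},
  {"dx": 0, "dy": 0.2, "dz": 0, "wx": 0, "wy": 0, "wz": -0.5, "gripper": 255},
  {"dx": 0, "dy": 0, "dz": 0, "wx": 0, "wy": 0, "wz": -0.8, "gripper": 255},
  {"dx": 0, "dy": 0, "dz": 0, "wx": 0, "wy": 0, "wz": -0.8, "gripper": 255},
  {"dx": 0, "dy": 0, "dz": 0, "wx": 0, "wy": 0, "wz": -0.43, "gripper": 255},
  {"dx": 0, "dy": 0, "dz": 0, "wx": 0, "wy": 0.25, "wz": 0, "gripper": 255},
  {"dx": 0, "dy": 0, "dz": 0, "wx": 0, "wy": 0, "wz": 0, "gripper": 255},
])

```text
time: 9.0
tool_pos: [0.5697, -0.1933, 0.2026]
ee_rot: [-3.14, -0.029, 0.237]
wrist_force: [0.0, -0.3, -2.1]
width: 0.0155
finger_force: 30.0
```

Run:
```python
from h import *
from scipy.spatial.transform import Rotation as Ro
import cv2
o=robot.get_obs();R=Ro.from_euler("xyz",o["ee_rot"]).as_matrix();p=o["tool_pos"]
g=p+R@[0,0,.078]; S=R@np.diag([1,-1,-1.]); org=g-S@[.075,0,.049]
print(p,o["ee_rot"],"grip",g,"org",org)
b=np.array([.4936,-.2194]);c,s=np.cos(.2368),np.sin(.2368)
for q in(g,org,org+S@[-.04,0,.001]): print(np.array([[c,s],[-s,c]])@(q[:2]-b),q[2])
L=[(-.04,.038,.001),(-.04,-.038,.001),(.043,.038,.04),(.043,-.038,.04),(.131,0,.0727),(-.032,-.038,.023)]
P=[org+S@l for l in L]
im=eyes.snapshot("side")[:,:,::-1]; pr=proj("side",P)
x0,y0=int(pr[:,0].mean())-90,int(pr[:,1].mean())-70
big=cv2.resize(im[y0:y0+140,x0:x0+180],None,fx=4,fy=4,interpolation=cv2.INTER_CUBIC)
for q in pr: cv2.drawMarker(big,tuple(int(v) for v in (q-[x0,y0]+.5)*4),(0,255,255),cv2.MARKER_CROSS,9,1)
cv2.imwrite("pics/g3.png",big)
```

```text
[ 0.56967986 -0.19334571  0.20261556] [-3.14026744 -0.02892322  0.23689085] grip [ 0.5718483  -0.19271586  0.12464825] org [ 0.50033559 -0.20991394  0.07349985]
[0.08232459 0.00758297] 0.12464825205243195
[0.00877299 0.00764122] 0.07349985009828261
[-0.0312392   0.00763626] 0.07334266346715876
```

View pics/g3.png

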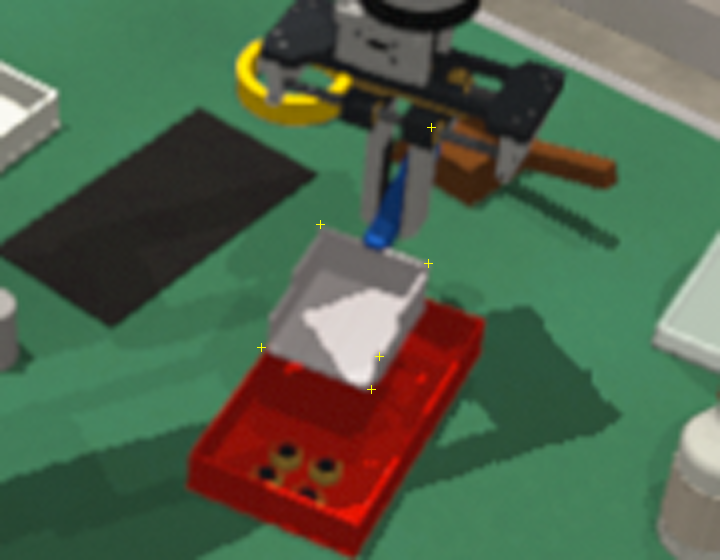

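Predicted marks match the observed pan within about 1 px, so the grip model holds (lip corner at (371,389)). Now I nudge and descend toward the floor.

>>> carry_out([
  {"dx": -0.1, "dy": 0.12, "dz": 0, "wx": 0, "wy": 0.15, "wz": 0, "gripper": 255},
  {"dx": -0.03, "dy": 0, "dz": 0.4, "wx": 0, "wy": 0, "wz": 0, "gripper": 255},
  {"dx": -0.03, "dy": 0, "dz": 0.6, "wx": 0, "wy": 0, "wz": 0, "gripper": 255},
  {"dx": -0.03, "dy": 0, "dz": 0.6, "wx": 0, "wy": 0, "wz": 0, "gripper": 255},
  {"dx": -0.03, "dy": 0, "dz": 0.6, "wx": 0, "wy": 0, "wz": 0, "gripper": 255},
  {"dx": -0.03, "dy": 0, "dz": 0.5, "wx": 0, "wy": 0, "wz": 0, "gripper": 255},
  {"dx": 0, "dy": 0, "dz": 0.2, "wx": 0, "wy": 0, "wz": 0, "gripper": 255},
  {"dx": 0, "dy": 0, "dz": 0, "wx": 0, "wy": 0, "wz": 0, "gripper": 255},
])

```text
time: 9.72
tool_pos: [0.568, -0.1955, 0.143]
ee_rot: [-3.139, -0.045, 0.237]
wrist_force: [0.8, -0.6, -1.5]
width: 0.0157
finger_force: 30.0
```

>>> carry_out([
  {"dx": 0, "dy": 0, "dz": 0.1, "wx": 0, "wy": 0, "wz": 0, "gripper": 255},
  {"dx": 0, "dy": 0, "dz": 0.1, "wx": 0, "wy": 0, "wz": 0, "gripper": 255},
  {"dx": 0, "dy": 0, "dz": 0, "wx": 0, "wy": 0, "wz": 0, "gripper": 255},
])

```text
time: 9.97
tool_pos: [0.5693, -0.1961, 0.1418]
ee_rot: [3.141, -0.049, 0.237]
wrist_force: [-0.7, 0.1, -0.5]
width: 0.0158
finger_force: 30.0
```

>>> carry_out([
  {"dx": 0, "dy": 0, "dz": 0.1, "wx": 0, "wy": 0, "wz": 0, "gripper": 255},
  {"dx": 0, "dy": 0, "dz": 0, "wx": 0, "wy": 0, "wz": 0, "gripper": 255},
])

```text
time: 10.13
tool_pos: [0.5692, -0.196, 0.1397]
ee_rot: [3.141, -0.048, 0.237]
wrist_force: [-0.0, -0.3, -1.6]
width: 0.0156
finger_force: 30.0
```

>>> carry_out([
  {"dx": 0, "dy": 0, "dz": 0.07, "wx": 0, "wy": 0, "wz": 0, "gripper": 255},
  {"dx": 0, "dy": 0, "dz": 0.07, "wx": 0, "wy": 0, "wz": 0, "gripper": 255},
  {"dx": 0, "dy": 0, "dz": 0, "wx": 0, "wy": 0, "wz": 0, "gripper": 255},
])

```text
time: 10.38
tool_pos: [0.5693, -0.196, 0.1367]
ee_rot: [3.142, -0.048, 0.237]
wrist_force: [0.1, -0.4, -0.8]
width: 0.0156
finger_force: 30.0
```

>>> carry_out([
  {"dx": 0, "dy": 0, "dz": 0.05, "wx": 0, "wy": 0, "wz": 0, "gripper": 255},
  {"dx": 0, "dy": 0, "dz": 0, "wx": 0, "wy": 0, "wz": 0, "gripper": 255},
])

```text
time: 10.55
tool_pos: [0.5695, -0.196, 0.1362]
ee_rot: [3.141, -0.048, 0.237]
wrist_force: [-0.6, 0.1, 1.8]
width: 0.0156
finger_force: 30.0
```

>>> carry_out([
  {"dx": 0, "dy": 0, "dz": 0.05, "wx": 0, "wy": 0, "wz": 0, "gripper": 255},
  {"dx": 0, "dy": 0, "dz": 0, "wx": 0, "wy": 0, "wz": 0, "gripper": 255},
])

```text
time: 10.72
tool_pos: [0.5698, -0.1959, 0.1353]
ee_rot: [3.141, -0.049, 0.237]
wrist_force: [1.2, 0.4, 2.1]
width: 0.0157
finger_force: 30.0
```

>>> carry_out([
  {"dx": -0.15, "dy": 0, "dz": -0.007, "wx": 0, "wy": 0, "wz": 0, "gripper": 255},
  {"dx": -0.25, "dy": 0, "dz": -0.012, "wx": 0, "wy": 0, "wz": 0, "gripper": 255},
  {"dx": -0.25, "dy": 0, "dz": -0.012, "wx": 0, "wy": 0, "wz": 0, "gripper": 255},
  {"dx": -0.25, "dy": 0, "dz": -0.012, "wx": 0, "wy": 0, "wz": 0, "gripper": 255},
  {"dx": -0.25, "dy": 0, "dz": -0.012, "wx": 0, "wy": 0, "wz": 0, "gripper": 255},
  {"dx": -0.25, "dy": 0, "dz": -0.012, "wx": 0, "wy": 0, "wz": 0, "gripper": 255},
])

```text
time: 11.22
tool_pos: [0.5417, -0.2027, 0.135]
ee_rot: [3.141, -0.049, 0.237]
wrist_force: [0.8, -0.5, 3.0]
width: 0.0157
finger_force: 30.0
```

>>> carry_out([
  {"dx": -0.25, "dy": 0, "dz": -0.012, "wx": 0, "wy": 0, "wz": 0, "gripper": 255},
  {"dx": -0.25, "dy": 0, "dz": -0.012, "wx": 0, "wy": 0, "wz": 0, "gripper": 255},
  {"dx": -0.25, "dy": 0, "dz": -0.012, "wx": 0, "wy": 0, "wz": 0, "gripper": 255},
])

```text
time: 11.47
tool_pos: [0.527, -0.2062, 0.1348]
ee_rot: [3.142, -0.048, 0.237]
wrist_force: [1.8, 0.9, 2.2]
width: 0.0157
finger_force: 30.0
```

```bash
cat >> h.py <<'E'
from scipy.spatial.transform import Rotation as Ro
def rep():
    o=robot.get_obs();R=Ro.from_euler("xyz",o["ee_rot"]).as_matrix();p=o["tool_pos"]
    g=p+R@[0,0,.078]; S=R@np.diag([1,-1,-1.]); org=g-S@[.075,0,.049]; lip=org+S@[-.04,0,.001]
    b=np.array([.4936,-.2194]);c,s=np.cos(.2368),np.sin(.2368);M=np.array([[c,s],[-s,c]])
    print("t",round(o["time"],2),"org",org.round(4),"lip",lip.round(4),"lip in bin",(M@(lip[:2]-b)).round(4),"F",o["wrist_force"].round(1),"T",o["wrist_torque"].round(2),"q",o["joint_positions"].round(2)); return S,org
E
python3 -c "from h import *;rep()"
```

```text
t 11.47 org [ 0.4601 -0.2224  0.0043] lip [ 0.4212 -0.2318  0.0034] lip in bin [-0.0732  0.005 ] F [1.8 0.9 2.2] T [-0.08  0.18  0.02] q [-0.49  0.19  1.59  0.03  1.32  0.84]
```

>>> carry_out([
  {"dx": -0.25, "dy": 0, "dz": -0.012, "wx": 0, "wy": 0, "wz": 0, "gripper": 255},
  {"dx": -0.25, "dy": 0, "dz": -0.012, "wx": 0, "wy": 0, "wz": 0, "gripper": 255},
  {"dx": -0.25, "dy": 0, "dz": -0.012, "wx": 0, "wy": 0, "wz": 0, "gripper": 255},
])

```text
time: 11.72
tool_pos: [0.5125, -0.2097, 0.1347]
ee_rot: [-3.142, -0.048, 0.237]
wrist_force: [2.4, 0.3, 2.4]
width: 0.0155
finger_force: 30.0
```

>>> carry_out([
  {"dx": -0.2, "dy": 0, "dz": -0.01, "wx": 0, "wy": 0, "wz": 0, "gripper": 255},
  {"dx": -0.1, "dy": 0, "dz": -0.005, "wx": 0, "wy": 0, "wz": 0, "gripper": 255},
])

```text
time: 11.88
tool_pos: [0.5065, -0.2111, 0.1347]
ee_rot: [-3.141, -0.048, 0.237]
wrist_force: [1.1, 0.2, 3.2]
width: 0.0158
finger_force: 30.0
```

Run:
```python
from h import *
import cv2
rep()
a=eyes.snapshot("side")[190:310,310:470];b=eyes.snapshot("top")[150:270,340:500]
cv2.imwrite("pics/g4.png",cv2.resize(np.hstack([a,b])[:,:,::-1],None,fx=2.5,fy=2.5,interpolation=cv2.INTER_CUBIC))
```

```text
t 11.88 org [ 0.4396 -0.2273  0.0042] lip [ 0.4007 -0.2367  0.0033] lip in bin [-0.0944  0.005 ] F [1.1 0.2 3.2] T [-0.01  0.2  -0.  ] q [-0.51  0.16  1.63  0.03  1.31  0.81]
```

View pics/g4.png

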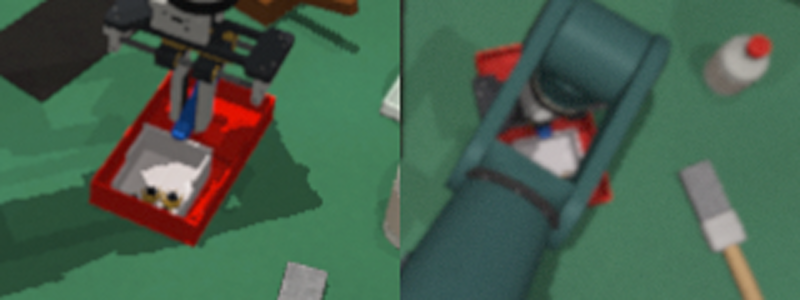

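Side crop shows the lip close to the bin end wall, with two nuts visible in the pan at (150–172,197). The other two are hidden behind the wall. I'll push on until the lip touches it.

>>> carry_out([
  {"dx": -0.1, "dy": 0, "dz": -0.005, "wx": 0, "wy": 0, "wz": 0, "gripper": 255},
  {"dx": -0.1, "dy": 0, "dz": -0.005, "wx": 0, "wy": 0, "wz": 0, "gripper": 255},
])

```text
time: 12.15
tool_pos: [0.5033, -0.2119, 0.1347]
ee_rot: [-3.142, -0.049, 0.238]
wrist_force: [0.4, -0.0, 2.9]
width: 0.0161
finger_force: 30.0
```

>>> carry_out([
  {"dx": -0.08, "dy": 0, "dz": -0.004, "wx": 0, "wy": 0, "wz": 0, "gripper": 255},
  {"dx": 0, "dy": 0, "dz": 0, "wx": 0, "wy": 0, "wz": 0, "gripper": 255},
])

```text
time: 12.32
tool_pos: [0.5022, -0.2123, 0.1352]
ee_rot: [3.141, -0.05, 0.237]
wrist_force: [4.1, 0.6, 2.7]
width: 0.0156
finger_force: 30.0
```

```bash
python3 -c "from h import *;rep()"
```

```text
t 12.32 org [ 0.4356 -0.2285  0.0046] lip [ 0.3967 -0.2379  0.0036] lip in bin [-0.0985  0.0047] F [4.1 0.6 2.7] T [ 0.05 -0.26 -0.04] q [-0.52  0.15  1.64  0.04  1.31  0.81]
```

>>> carry_out([
  {"dx": -0.08, "dy": 0, "dz": -0.004, "wx": 0, "wy": 0, "wz": 0, "gripper": 255},
  {"dx": 0, "dy": 0, "dz": 0, "wx": 0, "wy": 0, "wz": 0, "gripper": 255},
])

```text
time: 12.48
tool_pos: [0.5016, -0.2126, 0.1357]
ee_rot: [3.14, -0.053, 0.237]
wrist_force: [6.6, 0.8, 3.1]
width: 0.0162
finger_force: 30.0
```

```bash
python3 -c "from h import *;rep()"
```

```text
t 12.48 org [ 0.4354 -0.2288  0.0049] lip [ 0.3965 -0.2382  0.0038] lip in bin [-0.0988  0.0045] F [6.6 0.8 3.1] T [ 0.22 -0.75 -0.11] q [-0.52  0.15  1.65  0.04  1.31  0.8 ]
```

Firm wall contact. Now I tip the lip up while lifting, keeping it near the wall.

>>> carry_out([
  {"dx": 0.3, "dy": 0, "dz": -0.05, "wx": 0, "wy": -0.35, "wz": 0, "gripper": 255},
  {"dx": 0.27, "dy": 0, "dz": -0.08, "wx": 0, "wy": -0.35, "wz": 0, "gripper": 255},
  {"dx": 0.27, "dy": 0, "dz": -0.1, "wx": 0, "wy": -0.35, "wz": 0, "gripper": 255},
  {"dx": 0.28, "dy": 0, "dz": -0.12, "wx": 0, "wy": -0.35, "wz": 0, "gripper": 255},
  {"dx": 0.28, "dy": 0, "dz": -0.15, "wx": 0, "wy": -0.35, "wz": 0, "gripper": 255},
  {"dx": 0.28, "dy": 0, "dz": -0.2, "wx": 0, "wy": -0.35, "wz": 0, "gripper": 255},
  {"dx": 0.28, "dy": 0, "dz": -0.3, "wx": 0, "wy": -0.35, "wz": 0, "gripper": 255},
  {"dx": 0.05, "dy": 0, "dz": -0.4, "wx": 0, "wy": 0, "wz": 0, "gripper": 255},
  {"dx": 0.05, "dy": 0, "dz": -0.5, "wx": 0, "wy": 0, "wz": 0, "gripper": 255},
  {"dx": 0.05, "dy": 0, "dz": -0.5, "wx": 0, "wy": 0, "wz": 0, "gripper": 255},
  {"dx": 0.05, "dy": 0, "dz": -0.5, "wx": 0, "wy": 0, "wz": 0, "gripper": 255},
  {"dx": 0, "dy": 0, "dz": -0.3, "wx": 0, "wy": 0, "wz": 0, "gripper": 255},
  {"dx": 0, "dy": 0, "dz": 0, "wx": 0, "wy": 0, "wz": 0, "gripper": 255},
])

```text
time: 13.57
tool_pos: [0.5552, -0.1999, 0.196]
ee_rot: [3.139, 0.242, 0.237]
wrist_force: [-0.0, -0.9, -1.4]
width: 0.0158
finger_force: 30.0
```

Run:
```python
from h import *
import cv2
S,o=rep()
c=proj("side",o)[0].astype(int); d=proj("top",o)[0].astype(int)
a=eyes.snapshot("side")[:,:,::-1]
b=eyes.snapshot("top")[:,:,::-1]
a=a[c[1]-50:c[1]+90,c[0]-60:c[0]+100]; b=b[d[1]-70:d[1]+70,d[0]-80:d[0]+80]
cv2.imwrite("pics/g5.png",cv2.resize(np.hstack([a,b]),None,fx=2.5,fy=2.5,interpolation=cv2.INTER_CUBIC))
```

```text
t 13.57 org [ 0.4549 -0.2245  0.0906] lip [ 0.4174 -0.2335  0.1012] lip in bin [-0.0774  0.0041] F [-0.  -0.9 -1.4] T [ 0.11 -0.19  0.01] q [-0.38  0.33  1.31 -0.14  1.7   0.95]
```

View pics/g5.png

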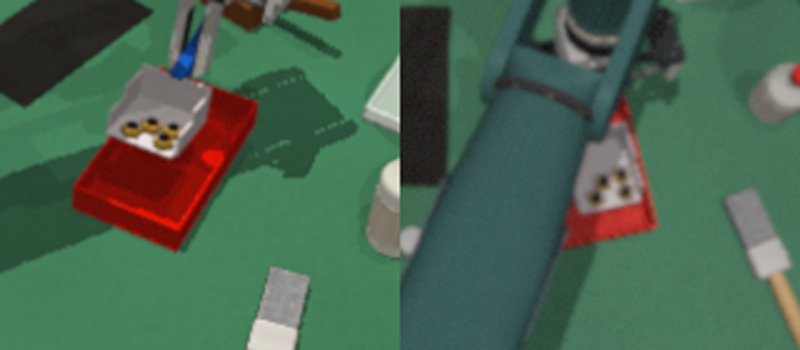

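All four nuts sit in the pan (side crop (130–172,128–140)) and the bin is empty. Next I carry them gently over the tray.

>>> carry_out([
  {"dx": 0.14, "dy": -0.3, "dz": -0.035, "wx": 0, "wy": 0, "wz": 0, "gripper": 255},
  {"dx": 0.14, "dy": -0.6, "dz": -0.035, "wx": 0, "wy": 0, "wz": 0, "gripper": 255},
  {"dx": 0.14, "dy": -0.8, "dz": -0.035, "wx": 0, "wy": 0, "wz": 0, "gripper": 255},
  {"dx": 0.14, "dy": -0.9, "dz": -0.035, "wx": 0, "wy": 0, "wz": 0, "gripper": 255},
  {"dx": 0.14, "dy": -0.9, "dz": -0.035, "wx": 0, "wy": 0, "wz": 0, "gripper": 255},
  {"dx": 0.14, "dy": -0.9, "dz": -0.035, "wx": 0, "wy": 0, "wz": 0, "gripper": 255},
  {"dx": 0.14, "dy": -0.9, "dz": -0.035, "wx": 0, "wy": 0, "wz": 0, "gripper": 255},
  {"dx": 0.14, "dy": -0.9, "dz": -0.035, "wx": 0, "wy": 0, "wz": 0, "gripper": 255},
  {"dx": 0.14, "dy": -0.9, "dz": -0.035, "wx": 0, "wy": 0, "wz": 0, "gripper": 255},
  {"dx": 0.14, "dy": -0.9, "dz": -0.035, "wx": 0, "wy": 0, "wz": 0, "gripper": 255},
  {"dx": 0.14, "dy": -0.9, "dz": -0.035, "wx": 0, "wy": 0, "wz": 0, "gripper": 255},
  {"dx": 0.14, "dy": -0.9, "dz": -0.035, "wx": 0, "wy": 0, "wz": 0, "gripper": 255},
  {"dx": 0.14, "dy": -0.9, "dz": -0.035, "wx": 0, "wy": 0, "wz": 0, "gripper": 255},
  {"dx": 0.14, "dy": -0.9, "dz": -0.035, "wx": 0, "wy": 0, "wz": 0, "gripper": 255},
  {"dx": 0.14, "dy": -0.9, "dz": -0.035, "wx": 0, "wy": 0, "wz": 0, "gripper": 255},
])

```text
time: 14.92
tool_pos: [0.5367, 0.0561, 0.1929]
ee_rot: [-3.141, 0.247, 0.239]
wrist_force: [0.0, -0.1, -2.4]
width: 0.0157
finger_force: 30.0
```

>>> carry_out([
  {"dx": 0.14, "dy": -0.9, "dz": -0.035, "wx": 0, "wy": 0, "wz": 0, "gripper": 255},
  {"dx": 0.14, "dy": -0.9, "dz": -0.035, "wx": 0, "wy": 0, "wz": 0, "gripper": 255},
  {"dx": 0.14, "dy": -0.9, "dz": -0.035, "wx": 0, "wy": 0, "wz": 0, "gripper": 255},
  {"dx": 0.14, "dy": -0.9, "dz": -0.035, "wx": 0, "wy": 0, "wz": 0, "gripper": 255},
  {"dx": 0.14, "dy": -0.9, "dz": -0.035, "wx": 0, "wy": 0, "wz": 0, "gripper": 255},
  {"dx": 0.14, "dy": -0.9, "dz": -0.035, "wx": 0, "wy": 0, "wz": 0, "gripper": 255},
  {"dx": 0.14, "dy": -0.8, "dz": -0.035, "wx": 0, "wy": 0, "wz": 0, "gripper": 255},
  {"dx": 0.14, "dy": -0.7, "dz": -0.035, "wx": 0, "wy": 0, "wz": 0, "gripper": 255},
  {"dx": 0.14, "dy": -0.5, "dz": -0.035, "wx": 0, "wy": 0, "wz": 0, "gripper": 255},
  {"dx": 0.14, "dy": -0.3, "dz": -0.035, "wx": 0, "wy": 0, "wz": 0, "gripper": 255},
  {"dx": 0, "dy": 0, "dz": 0, "wx": 0, "wy": 0, "wz": 0, "gripper": 255},
])

```text
time: 15.83
tool_pos: [0.5294, 0.2115, 0.193]
ee_rot: [-3.141, 0.246, 0.239]
wrist_force: [-0.1, 0.3, -2.6]
width: 0.0157
finger_force: 30.0
```

Run:
```python
from h import *
rep()
```

```text
t 15.83 org [0.4287 0.187  0.0881] lip [0.3913 0.1779 0.0988] lip in bin [-0.0063  0.4102] F [-0.1  0.3 -2.6] T [ 0.05 -0.16 -0.01] q [0.28 0.31 1.34 0.01 1.74 1.61]
```

>>> carry_out([
  {"dx": 0, "dy": 0, "dz": 0, "wx": 0, "wy": 0.3, "wz": 0, "gripper": 255},
  {"dx": 0, "dy": 0, "dz": 0, "wx": 0, "wy": 0.5, "wz": 0, "gripper": 255},
  {"dx": 0, "dy": 0, "dz": 0, "wx": 0, "wy": 0.5, "wz": 0, "gripper": 255},
  {"dx": 0, "dy": 0, "dz": 0, "wx": 0, "wy": 0.5, "wz": 0, "gripper": 255},
  {"dx": 0, "dy": 0, "dz": 0, "wx": 0, "wy": 0.5, "wz": 0, "gripper": 255},
  {"dx": 0, "dy": 0, "dz": 0, "wx": 0, "wy": 0.5, "wz": 0, "gripper": 255},
  {"dx": 0, "dy": 0, "dz": 0, "wx": 0, "wy": 0.5, "wz": 0, "gripper": 255},
  {"dx": 0, "dy": 0, "dz": 0, "wx": 0, "wy": 0.5, "wz": 0, "gripper": 255},
  {"dx": 0, "dy": 0, "dz": 0, "wx": 0, "wy": 0.5, "wz": 0, "gripper": 255},
  {"dx": 0, "dy": 0, "dz": 0, "wx": 0, "wy": 0.5, "wz": 0, "gripper": 255},
  {"dx": 0, "dy": 0, "dz": 0, "wx": 0, "wy": 0.5, "wz": 0, "gripper": 255},
  {"dx": 0, "dy": 0, "dz": 0, "wx": 0, "wy": 0.5, "wz": 0, "gripper": 255},
  {"dx": 0, "dy": 0, "dz": 0, "wx": 0, "wy": 0.5, "wz": 0, "gripper": 255},
  {"dx": 0, "dy": 0, "dz": 0, "wx": 0, "wy": 0.5, "wz": 0, "gripper": 255},
  {"dx": 0, "dy": 0, "dz": 0, "wx": 0, "wy": 0.5, "wz": 0, "gripper": 255},
  {"dx": 0, "dy": 0, "dz": 0, "wx": 0, "wy": 0.5, "wz": 0, "gripper": 255},
  {"dx": 0, "dy": 0, "dz": 0, "wx": 0, "wy": 0.5, "wz": 0, "gripper": 255},
  {"dx": 0, "dy": 0, "dz": 0, "wx": 0, "wy": 0.4, "wz": 0, "gripper": 255},
])

```text
time: 17.33
tool_pos: [0.529, 0.209, 0.1927]
ee_rot: [3.141, -0.798, 0.237]
wrist_force: [0.6, -0.4, -1.7]
width: 0.0157
finger_force: 30.0
```

>>> carry_out([
  {"dx": 0, "dy": 0, "dz": 0, "wx": 0, "wy": 0, "wz": 0, "gripper": 255},
  {"dx": 0, "dy": 0, "dz": 0, "wx": 0, "wy": 0, "wz": 0, "gripper": 255},
  {"dx": 0, "dy": 0, "dz": 0, "wx": 0, "wy": 0, "wz": 0, "gripper": 255},
  {"dx": 0, "dy": 0, "dz": 0, "wx": 0, "wy": 0, "wz": 0, "gripper": 255},
  {"dx": 0, "dy": 0, "dz": 0, "wx": 0, "wy": 0, "wz": 0, "gripper": 255},
  {"dx": 0, "dy": 0, "dz": 0, "wx": 0, "wy": 0, "wz": 0, "gripper": 255},
])

```text
time: 17.83
tool_pos: [0.53, 0.2101, 0.1936]
ee_rot: [-3.141, -0.798, 0.237]
wrist_force: [0.2, -0.5, -2.2]
width: 0.016
finger_force: 30.0
```

```bash
cat > nuts.py <<'E'
from h import *
import cv2
S,o=rep()
im=eyes.snapshot("side")[:,:,::-1]; cv2.imwrite("pics/n_side.png",im)
# brass / dark blobs within tray floor polygon
c,s=np.cos(.0592),np.sin(.0592)
q=[np.array([.4734+c*x-s*y,.2111+s*x+c*y,.004]) for x,y in[(.111,.081),(.111,-.081),(-.111,-.081),(-.111,.081)]]
m=np.zeros(im.shape[:2],np.uint8); cv2.fillPoly(m,[proj("side",q).astype(np.int32)],255)
hsv=cv2.cvtColor(im,cv2.COLOR_BGR2HSV)
br=(cv2.inRange(hsv,(10,90,40),(32,255,255)))&m
n,l,st,ce=cv2.connectedComponentsWithStats(br)
print([(st[i,4],ce[i].round(0)) for i in range(1,n)if st[i,4]>4])
E
python3 nuts.py
```

```text
t 17.83 org [0.5675 0.2192 0.0512] lip [0.5397 0.2125 0.0233] lip in bin [0.1461 0.409 ] F [ 0.2 -0.5 -2.2] T [-0.18  0.56 -0.02] q [ 0.3  -0.16  1.99 -0.09  0.52  1.69]
[(np.int32(14), array([269., 187.])), (np.int32(15), array([282., 189.])), (np.int32(15), array([261., 193.])), (np.int32(14), array([270., 196.]))]
```

Four separate brass blobs show in the tray area. I'll raise, level the scoop, turn back to the mat yaw, then check.

>>> carry_out([
  {"dx": 0.36, "dy": 0, "dz": -0.35, "wx": 0, "wy": 0, "wz": 0, "gripper": 255},
  {"dx": 0.36, "dy": 0, "dz": -0.35, "wx": 0, "wy": 0, "wz": 0, "gripper": 255},
  {"dx": 0.36, "dy": 0, "dz": -0.35, "wx": 0, "wy": 0, "wz": 0, "gripper": 255},
  {"dx": 0.36, "dy": 0, "dz": -0.35, "wx": 0, "wy": 0, "wz": 0, "gripper": 255},
  {"dx": 0, "dy": 0, "dz": 0, "wx": 0, "wy": -0.65, "wz": 0, "gripper": 255},
  {"dx": 0, "dy": 0, "dz": 0, "wx": 0, "wy": -0.65, "wz": 0, "gripper": 255},
  {"dx": 0, "dy": 0, "dz": 0, "wx": 0, "wy": -0.65, "wz": 0, "gripper": 255},
  {"dx": 0, "dy": 0, "dz": 0, "wx": 0, "wy": -0.65, "wz": 0, "gripper": 255},
  {"dx": 0, "dy": 0, "dz": 0, "wx": 0, "wy": -0.65, "wz": 0, "gripper": 255},
  {"dx": 0, "dy": 0, "dz": 0, "wx": 0, "wy": -0.65, "wz": 0, "gripper": 255},
  {"dx": 0, "dy": 0, "dz": 0, "wx": 0, "wy": -0.65, "wz": 0, "gripper": 255},
  {"dx": 0, "dy": 0, "dz": 0, "wx": 0, "wy": -0.65, "wz": 0, "gripper": 255},
  {"dx": 0, "dy": 0, "dz": 0, "wx": 0, "wy": -0.65, "wz": 0, "gripper": 255},
  {"dx": 0, "dy": 0, "dz": 0, "wx": 0, "wy": -0.65, "wz": 0, "gripper": 255},
  {"dx": 0, "dy": 0, "dz": 0, "wx": 0, "wy": -0.15, "wz": 0, "gripper": 255},
  {"dx": 0, "dy": 0, "dz": 0, "wx": 0, "wy": 0, "wz": 0.65, "gripper": 255},
  {"dx": 0, "dy": 0, "dz": 0, "wx": 0, "wy": 0, "wz": 0.65, "gripper": 255},
  {"dx": 0, "dy": 0, "dz": 0, "wx": 0, "wy": 0, "wz": 0.65, "gripper": 255},
  {"dx": 0, "dy": 0, "dz": 0, "wx": 0, "wy": 0, "wz": 0.57, "gripper": 255},
  {"dx": 0, "dy": 0, "dz": 0, "wx": 0, "wy": 0, "wz": 0, "gripper": 255},
])

```text
time: 19.55
tool_pos: [0.5299, 0.2103, 0.2344]
ee_rot: [-3.141, -0.003, -0.066]
wrist_force: [-0.5, 1.1, -1.4]
width: 0.0161
finger_force: 30.0
```

>>> carry_out([
  {"dx": 0.34, "dy": 0.82, "dz": 0, "wx": 0, "wy": 0, "wz": 0, "gripper": 255},
  {"dx": 0.34, "dy": 0.82, "dz": 0, "wx": 0, "wy": 0, "wz": 0, "gripper": 255},
  {"dx": 0.34, "dy": 0.82, "dz": 0, "wx": 0, "wy": 0, "wz": 0, "gripper": 255},
  {"dx": 0.34, "dy": 0.82, "dz": 0, "wx": 0, "wy": 0, "wz": 0, "gripper": 255},
  {"dx": 0.34, "dy": 0.82, "dz": 0, "wx": 0, "wy": 0, "wz": 0, "gripper": 255},
  {"dx": 0.34, "dy": 0.82, "dz": 0, "wx": 0, "wy": 0, "wz": 0, "gripper": 255},
  {"dx": 0.34, "dy": 0.82, "dz": 0, "wx": 0, "wy": 0, "wz": 0, "gripper": 255},
  {"dx": 0.34, "dy": 0.82, "dz": 0, "wx": 0, "wy": 0, "wz": 0, "gripper": 255},
  {"dx": 0.34, "dy": 0.82, "dz": 0, "wx": 0, "wy": 0, "wz": 0, "gripper": 255},
  {"dx": 0.34, "dy": 0.82, "dz": 0, "wx": 0, "wy": 0, "wz": 0, "gripper": 255},
  {"dx": 0.34, "dy": 0.82, "dz": 0, "wx": 0, "wy": 0, "wz": 0, "gripper": 255},
  {"dx": 0.3, "dy": 0.82, "dz": 0, "wx": 0, "wy": 0, "wz": 0, "gripper": 255},
  {"dx": 0, "dy": 0, "dz": 0, "wx": 0, "wy": 0, "wz": 0, "gripper": 255},
])

```text
time: 20.63
tool_pos: [0.5983, 0.0057, 0.2339]
ee_rot: [3.14, -0.003, -0.067]
wrist_force: [0.6, 0.0, -1.6]
width: 0.0158
finger_force: 30.0
```

```bash
python3 nuts.py
```

```text
t 20.63 org [0.5238 0.0104 0.1067] lip [0.4839 0.0131 0.1076] lip in bin [0.0451 0.2283] F [ 0.6  0.  -1.6] T [-0.03  0.13 -0.01] q [-0.08  0.22  1.36 -0.    1.56  1.55]
[(np.int32(14), array([269., 187.])), (np.int32(14), array([282., 189.])), (np.int32(14), array([261., 193.])), (np.int32(14), array([270., 196.]))]
```

Four nuts are still in the tray with the scoop away. Descending toward the mat and checking level.

>>> carry_out([
  {"dx": 0, "dy": -0.08, "dz": 0.4, "wx": 0, "wy": 0, "wz": 0, "gripper": 255},
  {"dx": 0, "dy": 0, "dz": 0.7, "wx": 0, "wy": 0, "wz": 0, "gripper": 255},
  {"dx": 0, "dy": 0, "dz": 0.7, "wx": 0, "wy": 0, "wz": 0, "gripper": 255},
  {"dx": 0, "dy": 0, "dz": 0.7, "wx": 0, "wy": 0, "wz": 0, "gripper": 255},
  {"dx": 0, "dy": 0, "dz": 0.7, "wx": 0, "wy": 0, "wz": 0, "gripper": 255},
  {"dx": 0, "dy": 0, "dz": 0.7, "wx": 0, "wy": 0, "wz": 0, "gripper": 255},
  {"dx": 0, "dy": 0, "dz": 0.5, "wx": 0, "wy": 0, "wz": 0, "gripper": 255},
  {"dx": 0, "dy": 0, "dz": 0.3, "wx": 0, "wy": 0, "wz": 0, "gripper": 255},
  {"dx": 0, "dy": 0, "dz": 0, "wx": 0, "wy": 0, "wz": 0, "gripper": 255},
])

```text
time: 21.43
tool_pos: [0.5965, 0.011, 0.1374]
ee_rot: [-3.141, 0.003, -0.064]
wrist_force: [-0.0, 0.8, -1.2]
width: 0.0155
finger_force: 30.0
```

Run:
```python
from h import *
import cv2
S,org=rep()
L=[(-.04,.038,.001),(-.04,-.038,.001),(.043,.038,.04),(.043,-.038,.04)]
pr=proj("side",[org+S@l for l in L])
im=eyes.snapshot("side")[:,:,::-1]; x0,y0=245,120
big=cv2.resize(im[y0:y0+140,x0:x0+190],None,fx=4,fy=4,interpolation=cv2.INTER_CUBIC)
for q in pr: cv2.drawMarker(big,tuple(int(v) for v in (q-[x0,y0]+.5)*4),(0,255,255),cv2.MARKER_CROSS,9,1)
cv2.imwrite("pics/g6.png",big)
```

```text
t 21.43 org [0.5213 0.0159 0.0107] lip [0.4814 0.0184 0.0118] lip in bin [0.0439 0.234 ] F [-0.   0.8 -1.2] T [-0.05  0.09  0.05] q [-0.08  0.28  1.48  0.    1.38  1.56]
```

View pics/g6.png

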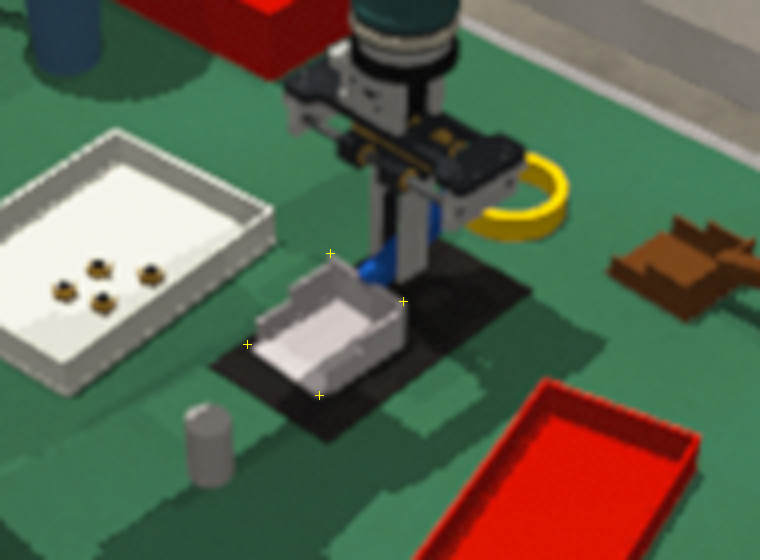

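The nuts lie in the tray at (65–150,268–302), and the scoop is level above the mat within about 1 px of the model. Lowering to contact.

>>> carry_out([
  {"dx": 0, "dy": 0.18, "dz": 0.1, "wx": 0, "wy": 0, "wz": 0, "gripper": 255},
  {"dx": 0, "dy": 0, "dz": 0.1, "wx": 0, "wy": 0, "wz": 0, "gripper": 255},
  {"dx": 0, "dy": 0, "dz": 0.05, "wx": 0, "wy": 0, "wz": 0, "gripper": 255},
  {"dx": 0, "dy": 0, "dz": 0, "wx": 0, "wy": 0, "wz": 0, "gripper": 255},
])

```text
time: 21.82
tool_pos: [0.5975, 0.0063, 0.1346]
ee_rot: [-3.141, -0.001, -0.065]
wrist_force: [0.1, 0.6, -0.8]
width: 0.0158
finger_force: 30.0
```

>>> carry_out([
  {"dx": 0, "dy": 0, "dz": 0.04, "wx": 0, "wy": 0, "wz": 0, "gripper": 255},
  {"dx": 0, "dy": 0, "dz": 0, "wx": 0, "wy": 0, "wz": 0, "gripper": 255},
])

```text
time: 21.98
tool_pos: [0.5974, 0.0065, 0.1336]
ee_rot: [-3.141, -0.0, -0.065]
wrist_force: [0.2, 0.1, -1.4]
width: 0.0158
finger_force: 30.0
```

>>> carry_out([
  {"dx": 0, "dy": 0, "dz": 0.04, "wx": 0, "wy": 0, "wz": 0, "gripper": 255},
  {"dx": 0, "dy": 0, "dz": 0, "wx": 0, "wy": 0, "wz": 0, "gripper": 255},
])

```text
time: 22.15
tool_pos: [0.5976, 0.0065, 0.1332]
ee_rot: [-3.141, -0.001, -0.065]
wrist_force: [-0.6, -0.5, 0.8]
width: 0.0157
finger_force: 30.0
```

>>> carry_out([
  {"dx": 0, "dy": 0, "dz": 0.05, "wx": 0, "wy": 0, "wz": 0, "gripper": 255},
  {"dx": 0, "dy": 0, "dz": 0, "wx": 0, "wy": 0, "wz": 0, "gripper": 255},
])

```text
time: 22.32
tool_pos: [0.5978, 0.0065, 0.1324]
ee_rot: [-3.142, -0.002, -0.065]
wrist_force: [1.2, -1.0, 2.2]
width: 0.0159
finger_force: 30.0
```

```bash
python3 -c "from h import *;rep()"
```

```text
t 22.32 org [0.5232 0.0113 0.0053] lip [0.4833 0.0139 0.0063] lip in bin [0.0447 0.2293] F [ 1.2 -1.   2.2] T [0.   0.25 0.02] q [-0.08  0.28  1.49  0.    1.37  1.55]
```

>>> carry_out([
  {"dx": 0, "dy": 0, "dz": 0.04, "wx": 0, "wy": 0, "wz": 0, "gripper": 255},
  {"dx": 0, "dy": 0, "dz": 0, "wx": 0, "wy": 0, "wz": 0, "gripper": 210},
  {"dx": 0, "dy": 0, "dz": 0, "wx": 0, "wy": 0, "wz": 0, "gripper": 190},
  {"dx": 0, "dy": 0, "dz": 0, "wx": 0, "wy": 0, "wz": 0, "gripper": 150},
  {"dx": 0, "dy": 0, "dz": 0, "wx": 0, "wy": 0, "wz": 0, "gripper": 100},
  {"dx": 0, "dy": 0, "dz": 0, "wx": 0, "wy": 0, "wz": 0, "gripper": 100},
  {"dx": 0, "dy": 0, "dz": 0, "wx": 0, "wy": 0, "wz": 0, "gripper": 100},
  {"dx": 0, "dy": 0, "dz": 0, "wx": 0, "wy": 0, "wz": 0, "gripper": 100},
  {"dx": 0, "dy": 0, "dz": 0, "wx": 0, "wy": 0, "wz": 0, "gripper": 100},
])

```text
time: 23.07
tool_pos: [0.5974, 0.0065, 0.1309]
ee_rot: [-3.142, 0.0, -0.065]
wrist_force: [-0.7, -0.4, -0.5]
width: 0.0568
finger_force: 0.0
```

>>> carry_out([
  {"dx": 0, "dy": 0, "dz": -0.3, "wx": 0, "wy": 0, "wz": 0, "gripper": 100},
  {"dx": 0, "dy": 0, "dz": -0.7, "wx": 0, "wy": 0, "wz": 0, "gripper": 100},
  {"dx": 0, "dy": 0, "dz": -0.9, "wx": 0, "wy": 0, "wz": 0, "gripper": 100},
  {"dx": 0, "dy": 0, "dz": -0.9, "wx": 0, "wy": 0, "wz": 0, "gripper": 100},
  {"dx": 0, "dy": 0, "dz": -0.9, "wx": 0, "wy": 0, "wz": 0, "gripper": 100},
  {"dx": 0, "dy": 0, "dz": -0.9, "wx": 0, "wy": 0, "wz": 0, "gripper": 100},
  {"dx": 0, "dy": 0, "dz": -0.6, "wx": 0, "wy": 0, "wz": 0, "gripper": 100},
  {"dx": 0, "dy": 0, "dz": -0.3, "wx": 0, "wy": 0, "wz": 0, "gripper": 100},
  {"dx": 0, "dy": 0, "dz": 0, "wx": 0, "wy": 0, "wz": 0, "gripper": 100},
])

```text
time: 23.82
tool_pos: [0.598, 0.0065, 0.2431]
ee_rot: [3.142, -0.004, -0.065]
wrist_force: [-0.4, -0.3, -0.0]
width: 0.0571
finger_force: 0.0
```

```bash
python3 - <<'E'
from h import *
import cv2
im=eyes.snapshot("side")[120:260,230:420,::-1]
cv2.imwrite("pics/g7.png",cv2.resize(im,None,fx=4,fy=4,interpolation=cv2.INTER_CUBIC))
E
python3 nuts.py
```

```text
t 23.87 org [0.5228 0.0114 0.1143] lip [0.4829 0.014  0.1153] lip in bin [0.0443 0.2294] F [ 0.4 -0.7 -0.8] T [-0.02  0.21  0.01] q [-0.08  0.21  1.35  0.    1.58  1.55]
[(np.int32(13), array([269., 187.])), (np.int32(14), array([282., 189.])), (np.int32(14), array([261., 193.])), (np.int32(14), array([270., 196.]))]
```

View pics/g7.png

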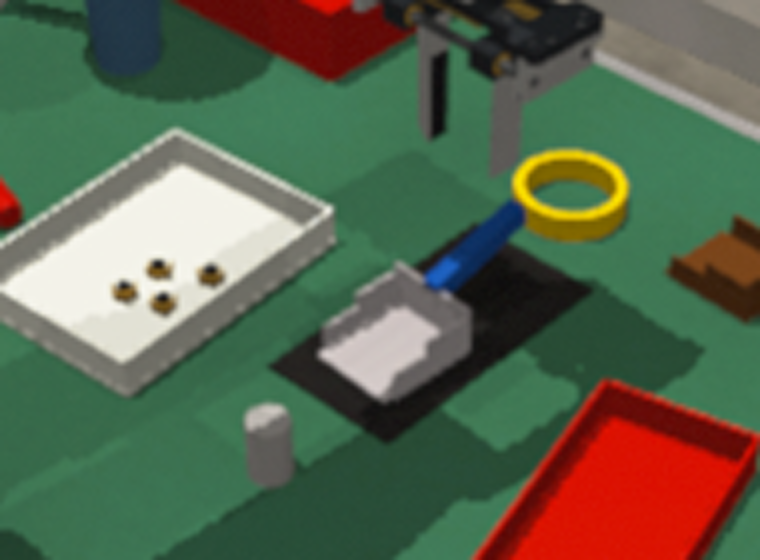

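The final picture shows the scoop flat on its mat at (395,335), four nuts in the tray at (125–210,268–303), and the gripper clear.

```bash
python3 -c "from bench import robot;print(robot.close_job())"
```

```text
the job is handed in; nothing more can be done
None
```

All four brass nuts are in the white tray, the scoop is back level on its black mat and released, and the job was handed in at about 24 s with nothing else moved that I could see.

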